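Lock the reader's carriage with the transport pin

ROBOT

A 6-joint arm with a two-finger parallel gripper is mounted at the origin on the work surface; the furniture and walls round the work are solid. World frame = base frame: x ahead of the robot, y to its left, z up, the work surface at z = 0. Lengths are in m, angles in rad, forces in N, time in s.
With the tool pointing down it reaches from about 0.225 to 0.875 m from the base axis. Payload 3.4 kg.
Tool frame: the origin (TCP) lies at the very end of the fingers, on their centre line; the grasp point (between the pads) lies 19 mm behind it (grasp_offset is the distance from the TCP to the grasp point, in m); y points along the fingers, z is the direction in which the jaws open and shut, and the axes are right-handed (so a half turn about y gives the same grasp; the last joint's range is limited). The gripper opens to 85 mm and grips with 20 to 120 N. Pads are 22 mm wide; open, the fingers measure 114 mm over their backs; the gripper's body (76 mm by 85 mm) begins 54 mm behind the grasp point. The pads swing forward as they close: fully open they stand 13 mm farther back than shut.
Start: joints at [-1.317, 0.276, 1.505, -0, 1.361, -0.121], TCP at [0.211, -0.535, 0.231] pointing down, gripper open.
Joint ranges: [-2.89, 2.89], [-0.75, 2.08], [0.22, 2.7], [-1.18, 4.32], [0.11, 2.71], [-2.7, 2.7]. Speed limits (rad/s): [2.57, 2.57, 3.14, 3.14, 3.14, 3.14].

INTERFACE

Orientations are given as a unit quaternion [w, x, y, z].
In Python, from rig import get_state, get_image, sign_off, grasp_offset gives the robot as it stands.
- The arm moves only by the shell command python3 -m jog 'ROWS' [FORCE]. ROWS is JSON, one flat list of numbers, 7 for each row, row after row: the closure in counts, from 0 (fully open) to 255 (shut), then the shift along the tool's x, y, z in cm, then the turn, a rotation vector about the tool's x, y, z in units of 8 degrees (1.0 is 8 degrees). In form: [jaw, tx, ty, tz, rx, ry, rz, jaw, tx, ty, tz, rx, ry, rz, ...]. A call has 1 to 12 rows; each row is the pose to reach, as a shift and turn from the pose commanded when the call began, along the tool's axes at that moment; what a row does not reach only later rows make up. A row lasts 1/8 s, in which the tool goes at most 62.5 mm and 10.7 degrees, less where a joint would pass 70% of its speed; a pose out of reach is approached as far as the arm can. A call with a gripper value outside its range is refused whole. The fingers move at their own pace and stop on an object; FORCE is the grip in N (left out, the last holds). Time passes only in rows, so rows that repeat a pose let the fingers close. It gives the time, the measured TCP pose, the force and the opening at its end, in the units of the state.
- get_state(): the state, without advancing time (a new reading comes with each control period).
- get_image(name): name is "scene" or "side" or "wrist"; returns a dict with "color" (480x640x3 uint8, blue, green, red), "mtx" (3x3 intrinsics, pixels), "R" (3x3) and "t" (3): a world point X has camera coordinates R X + t; the wrist camera has in their place "tool_from_camera" (4x4, takes a point from camera to tool coordinates, whose origin is the TCP and whose axes are the tool frame's). Camera axes: x right, y down, z forward; pixel columns grow to the right and rows downward; lengths in m; the calibration is good to about 2 mm. A picture is of the moment at which its call begins: read the wrist's pose just before it. There is no depth.
- sign_off(): hands the job in, once; it reports no verdict.
The state is a dict: "clock": time; "qpos": joint angles; "qd": joint speeds; "effort": joint torques, N m; "position": TCP position; "ee_rot": TCP orientation; "contact_force": force on the tool from outside, world axes, zero at the start; "moment": the same for the moment, N m; "width": finger opening in m.
Only numpy, scipy, OpenCV 4.12 (cv2) and the standard library are available. Lean on these libraries where they do the work, as an engineer would, in place of code of your own. Each camera call takes 0.05 s, during which the arm holds its last target.

TASK

Get the plate reader ready to be moved: lift the red-headed transport pin out of its stand, put it upright through the hole in the grey dust shield in the reader's round port, and feel about gently with its tip on the carriage hidden underneath until it drops into the carriage's blind hole. Then push it fully home, let go and leave it standing there; never press the pin or the fingers on the reader with more than about 20 N, and leave the amber bottle beside it undisturbed.

Things in the scene. Friction and masses are not known exactly. Their poses are not given: they have to be found in the camera images.
- pin_head (a point): Centre of the pin's head: red, ribbed, square-sided, 20 x 20 mm, 30 mm tall; z up along the pin, x and y square to its side faces. Below the head is a straight round steel shank, 10 mm in diameter and 61 mm long, so the pin's lower end is 76 mm below this point. The pin starts upright in the stand's hole.
- pin_tip (a point): Centre of the pin's lower end, on its axis, 76 mm below pin_head; same axes. The last 3 mm of the shank taper to a flat end 6.4 mm across. At the start it is 8 mm above the bench, 30 mm down in the stand.
- stand: Black parking block 52 x 52 mm, 38 mm high, on a 66 x 60 mm aluminium foot, fixed to the bench. The pin stands in the 13.5 mm hole in its middle, 30 mm deep. Origin: centre of the underside, z up.
- reader: Compact white plate reader, fixed to the bench: 150 mm (x) by 200 mm (y). Origin: centre of its underside, z up, front to its -x. The flat deck on its -y side (y -100 to +15 mm) is 80 mm above the bench and holds the round port; the control half on its +y side (y +15 to +100 mm) is 92 mm high, with a dark screen and keys. The plate carriage is inside, under the port.
- carriage_level (a point): Point straight below the port's centre, 55 mm above the bench, where the hidden carriage's flat top lies (25 mm below the deck). Pressed by the pin, the carriage sinks like a spring: 1.5 N preload, then 1.5 N per mm, 6 mm of travel, then a hard stop. Sideways it is held stiffly by a damped eccentric drive (it creeps about 1 mm per s under 10 N). Axes as the reader's. Fixed point; it does not show where the hole is.
- hole_level (a point): Point straight below the port's centre, 35 mm above the bench, level with the blind hole's bottom. The hole is the carriage's only one: 12.5 mm in diameter, rim chamfered 1 mm, 20 mm deep; the carriage sits on an eccentric, so the hole's centre is 4 to 9 mm away from this point's vertical, in any direction. With the pin home, pin_tip is at this height and pin_head 111 mm above the bench.
- port (a point): Centre of the reader's round port, 42 mm in diameter with a yellow rim, level with the deck (80 mm above the bench), 45 mm to the -y side of the reader's centre line. The deck is 4 mm thick there. Axes as the reader's.
- shield_hole (a point): Centre of the 14 mm hole in the floating dust shield, at the shield's top face, 75 mm above the bench. The shield is a grey plate 3 mm thick just below the deck that closes the port; it slides freely sideways (0.25 N, up to 15 mm from the port's centre along the reader's x and y) and rides along with a pin put through its hole.
- amber_bottle: Amber bottle with dark screw cap, loose bystander, 60 mm across, 118 mm tall; origin at the centre of its underside.
- pin: The whole pin, 91 mm long; origin at the centre of its lower end (as pin_tip), z up along it.

How it is judged:
By the outcome, as a careful person would: the job done as asked, in the order asked, and still so for the second after the job is handed in, with the robot touching nothing.
It also fails if it takes over 72 s, if anything falls off the work surface, if the arm or the gripper's body presses on something with over 40 N, if the wrist force passes 120 N, or if a joint passes its speed limit or range.

## Working session

There is one attempt and no reset: what is moved stays moved. The work goes in short steps, Python scripts to look and compute and a shell command to move; the robot and the scene stay as the last step left them, time stands still between calls to the robot, and variables do not carry over. Pictures are saved under pics/ and viewed, and the job is handed in when it is done.

```bash
ls; mkdir -p pics; python3 - <<'E'
from rig import get_state,get_image,grasp_offset
import cv2,numpy as np
s=get_state();print(s,grasp_offset)
for n in("scene","side","wrist"):
    g=get_image(n);cv2.imwrite(f"pics/{n}0.png",g["color"])
    print(n,{k:np.round(v,4).tolist() for k,v in g.items() if k!="color"})
E
```

```text
pics
{'clock': 0.0, 'qpos': array([-1.31699936e+00,  2.76619033e-01,  1.50617553e+00, -3.72957627e-06,
        1.36071638e+00, -1.20996262e-01]), 'qd': array([ 0.00103858,  0.00019158, -0.00117818, -0.00061918, -0.00140492,
       -0.00017789]), 'effort': array([-7.25951340e-04, -4.16778338e+01, -2.45805126e+01, -2.84399339e-04,
        1.09666813e-02,  2.30703286e-06]), 'position': array([ 0.21035165, -0.53454678,  0.23040913]), 'ee_rot': array([ 0.13168913, -0.13178171,  0.69540343, -0.69405016]), 'contact_force': array([ 0.5425763 , -0.32538211,  0.057124  ]), 'moment': array([-0.0203073 ,  0.02911806, -0.06776011]), 'width': 0.08549928008316192} 0.0187
scene {'mtx': [[557.219, 0.0, 319.4108], [0.0, 557.219, 238.4691], [0.0, 0.0, 1.0]], 'R': [[-0.7237, -0.69, -0.0164], [-0.4104, 0.4493, -0.7935], [0.5549, -0.5675, -0.6083]], 't': [0.3208, 0.3253, 0.6275]}
side {'mtx': [[544.7489, 0.0, 321.5054], [0.0, 544.7489, 244.3109], [0.0, 0.0, 1.0]], 'R': [[0.7711, -0.6366, 0.0084], [-0.498, -0.6113, -0.6151], [0.3967, 0.4702, -0.7884]], 't': [-0.4776, 0.2824, 0.7606]}
wrist {'mtx': [[340.3053, 0.0, 321.5084], [0.0, 340.3053, 242.948], [0.0, 0.0, 1.0]], 'tool_from_camera': [[-0.0001, 0.964, 0.2659, -0.0684], [0.0001, -0.2659, 0.964, -0.1431], [1.0, 0.0001, -0.0001, 0.001], [0.0, 0.0, 0.0, 1.0]]}
```

View pics/scene0.png

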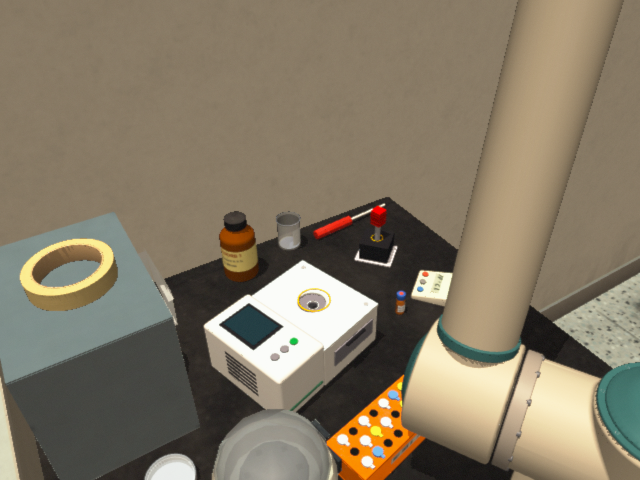

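View pics/side0.png

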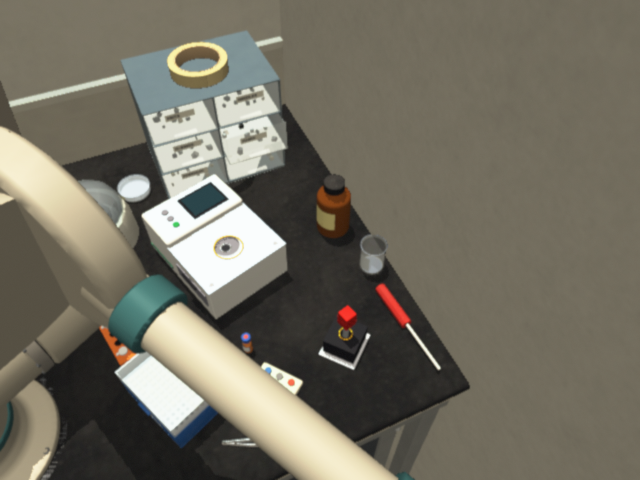

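View pics/wrist0.png

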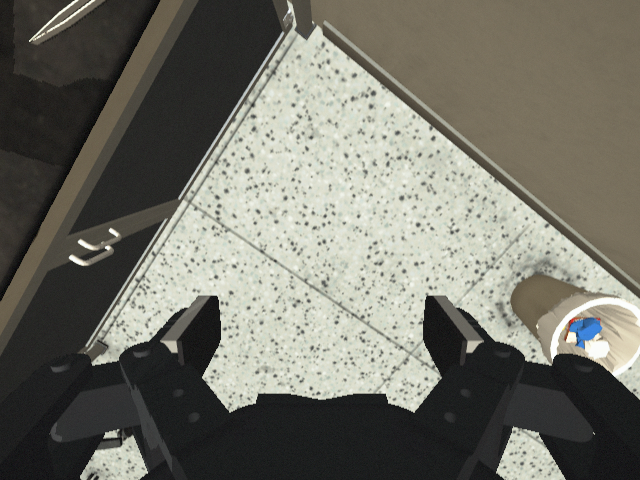

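The scene view shows the red head at about (378,217), the port rim at (314,300) and the bottle at (238,250). In the side view they are at (347,317), (229,247) and (333,210). The other red object is a screwdriver.

```bash
cat > h.py <<'E'
import cv2,numpy as np
from rig import get_state,get_image,grasp_offset
from scipy.spatial.transform import Rotation as Ro
def Rt(s): 
    w,x,y,z=s["ee_rot"]; return Ro.from_quat([x,y,z,w]).as_matrix()
def cam(g,s=None):
    if "R" in g: R=g["R"];return R.T,-R.T@g["t"]
    T=np.array(g["tool_from_camera"]);A=Rt(s)
    return A@T[:3,:3],s["position"]+A@T[:3,3]
def ray(g,uv,s=None):
    R,c=cam(g,s);K=g["mtx"]
    d=R@np.linalg.inv(K)@np.array([uv[0],uv[1],1.]);return c,d/np.linalg.norm(d)
def plane(g,uv,z,s=None):
    c,d=ray(g,uv,s);return c+d*(z-c[2])/d[2]
def tri(rs):
    A=0;b=0
    for c,d in rs:
        P=np.eye(3)-np.outer(d,d);A=A+P;b=b+P@c
    x=np.linalg.solve(A,b)
    return x,[np.linalg.norm((np.eye(3)-np.outer(d,d))@(x-c)) for c,d in rs]
def proj(g,X,s=None):
    R,c=cam(g,s);p=g["mtx"]@(R.T@(np.array(X)-c));return p[:2]/p[2]
def hsv(g): return cv2.cvtColor(g["color"],cv2.COLOR_BGR2HSV)
def red(g):
    h=hsv(g);return (((h[...,0]<8)|(h[...,0]>172))&(h[...,1]>180)&(h[...,2]>90)).astype(np.uint8)
def yel(g):
    h=hsv(g);return ((h[...,0]>18)&(h[...,0]<35)&(h[...,1]>120)&(h[...,2]>100)).astype(np.uint8)
def comps(m,minA=30):
    n,l,st,c=cv2.connectedComponentsWithStats(m)
    return [(st[i].tolist(),c[i].round(1).tolist(),l==i) for i in range(1,n) if st[i][4]>=minA]
E
python3 - <<'E'
from h import *
G={n:get_image(n) for n in("scene","side")}
for n,g in G.items():
    for f in(red,yel):
        for st,c,_ in comps(f(g)): print(n,f.__name__,st,c)
for n,g in G.items():
    im=g["color"]
    for k,(u,v) in {"head":((378,225) if n=="scene" else (347,325)),"port":((314,300) if n=="scene" else (229,247))}.items():
        cv2.imwrite(f"pics/c_{n}_{k}.png",cv2.resize(im[v-40:v+40,u-50:u+50],None,fx=6,fy=6,interpolation=cv2.INTER_CUBIC))
E
```

```text
scene red [370, 206, 17, 21, 269] [377.9, 216.0]
scene red [314, 216, 38, 23, 369] [332.2, 226.9]
scene yel [221, 245, 36, 27, 622] [240.2, 259.8]
scene yel [23, 257, 91, 53, 1360] [73.0, 294.8]
scene yel [297, 288, 34, 24, 123] [312.6, 301.1]
scene yel [397, 382, 6, 9, 39] [399.5, 385.4]
scene yel [370, 425, 14, 13, 116] [376.0, 430.8]
side red [376, 284, 35, 43, 512] [392.4, 304.6]
side red [338, 305, 19, 25, 310] [346.6, 316.7]
side yel [338, 327, 15, 14, 70] [344.3, 333.5]
```

```bash
python3 - <<'E'
import cv2,numpy as np
I=[cv2.imread(f"pics/c_{n}_{k}.png") for n in("scene","side") for k in("head","port")]
I=[cv2.resize(i,(400,300)) for i in I]
cv2.imwrite("pics/crop1.png",np.vstack([np.hstack(I[:2]),np.hstack(I[2:])]))
from h import *
a=get_image("scene");b=get_image("side")
x,r=tri([ray(a,(377.9,216)),ray(b,(346.6,316.7))]);print("head",x,r)
x,r=tri([ray(a,(314,300)),ray(b,(229,247))]);print("port",x,r)
print(plane(a,(314,300),.08),plane(b,(229,247),.08))
print(proj(a,[.5,0,0]))
E
```

```text
head [ 0.49674832 -0.20406926  0.08725961] [np.float64(0.0008828367757231875), np.float64(0.0008828367757232564)]
port [0.43783751 0.01621723 0.08032771] [np.float64(0.000860206656571072), np.float64(0.0008602066565711644)]
[0.43705203 0.01605949 0.08      ] [0.4388133  0.01694798 0.08      ]
[294.13517782 312.43200882]
```

View pics/crop1.png

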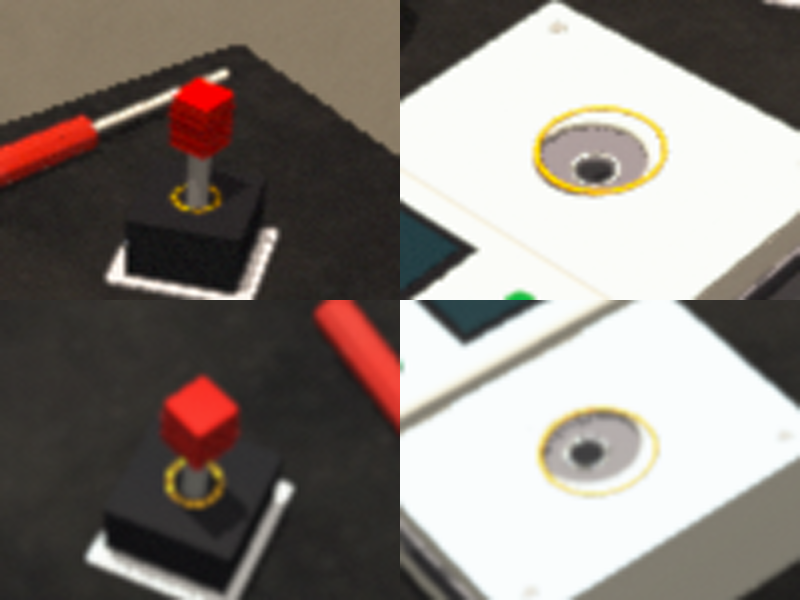

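```bash
cat >> h.py <<'E'
def shift(target,s=None):
    s=s or get_state();return (Rt(s).T@(np.array(target)-s["position"])*100).round(2)
E
python3 - <<'E'
from h import *
s=get_state();print(Rt(s).round(3));print(shift([.497,-.204,.23],s))
a=get_image("scene");b=get_image("side")
# reader y dir: screen centre
print(plane(a,(251,326),.092),plane(b,(204,200),.092))
# deck seam / corners rough: deck top corners
for uv in [(303,263),(377,305)]: print("scene",uv,plane(a,uv,.08))
for uv in [(285,243),(215,307)]: print("side",uv,plane(b,uv,.08))
print("bottle cap",tri([ray(a,(235,216)),ray(b,(334,181))]))
E
```

```text
[[-0.931 -0.     0.366]
 [-0.366  0.    -0.931]
 [-0.    -1.    -0.   ]]
[-38.78   0.12 -20.31]
[0.45580485 0.11932609 0.092     ] [0.45804267 0.11952621 0.092     ]
scene (303, 263) [ 0.50817632 -0.03243836  0.08      ]
scene (377, 305) [ 0.36314931 -0.03797659  0.08      ]
side (285, 243) [ 0.51383425 -0.03357553  0.08      ]
side (215, 307) [ 0.36004084 -0.06429112  0.08      ]
bottle cap (array([ 0.6388991 , -0.00754087,  0.12183093]), [np.float64(0.00024314940130888642), np.float64(0.00024314940130905737)])
```

```bash
python3 -m jog '[0,-4.8,0,-2.5,0,0,0, 0,-9.7,0,-5.1,0,0,0, 0,-14.5,0,-7.6,0,0,0, 0,-19.4,0,-10.1,0,0,0, 0,-24.2,0,-12.7,0,0,0, 0,-29.1,0,-15.2,0,0,0, 0,-33.9,0,-17.8,0,0,0, 0,-38.8,0,-20.3,0,0,0, 0,-38.8,0,-20.3,0,0,0, 0,-38.8,0,-20.3,0,0,0]' 
python3 - <<'E'
from h import *
s=get_state();g=get_image("wrist");cv2.imwrite("pics/w1.png",g["color"])
print(s["position"],s["contact_force"],s["moment"])
E
```

```text
clock: 1.7
position: [0.497, -0.2043, 0.2312]
ee_rot: [-0.132, 0.132, -0.694, 0.695]
contact_force: [-0.3, 0.2, -0.1]
width: 0.0855
[ 0.49697573 -0.20425072  0.2312134 ] [-0.30532655  0.18371249 -0.06514194] [-0.02570934  0.01892584 -0.03018772]
```

View pics/w1.png

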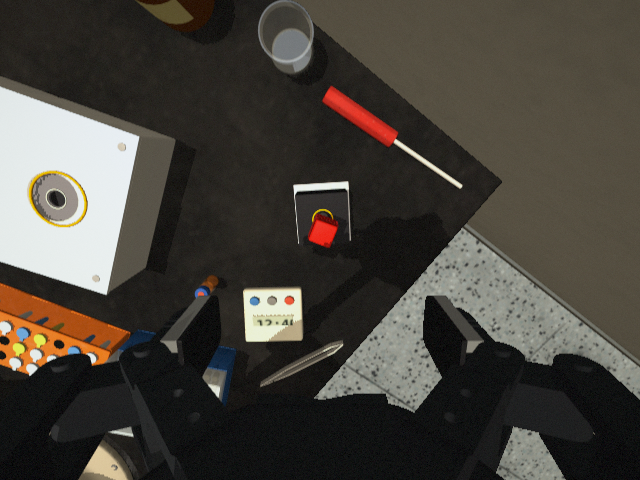

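```bash
python3 - <<'E'
from h import *
s=get_state();g=get_image("wrist");im=g["color"]
for st,c,_ in comps(red(g)): print("red",st,c)
for st,c,_ in comps(yel(g),15): print("yel",st,c)
z=np.hstack([cv2.resize(im[205:255,298:348],(400,400),interpolation=cv2.INTER_CUBIC),cv2.resize(im[160:240,18:98],(400,400),interpolation=cv2.INTER_CUBIC)])
cv2.imwrite("pics/z1.png",z)
print("port",plane(g,(57.5,199),.08,s))
p,q=plane(g,(138,137),.08,s),plane(g,(107,294),.08,s)
d=q-p;print("edge",p,q,np.linalg.norm(d),np.degrees(np.arctan2(d[1],d[0])))
E
```

```text
red [322, 85, 76, 61, 1547] [359.0, 115.5]
red [307, 213, 31, 34, 662] [321.9, 230.5]
red [285, 296, 8, 8, 51] [288.6, 299.5]
yel [28, 171, 59, 56, 443] [55.9, 198.0]
yel [312, 208, 21, 14, 67] [321.6, 212.1]
yel [33, 334, 13, 14, 129] [39.0, 339.6]
yel [12, 342, 13, 15, 123] [18.1, 348.4]
port [0.4380823  0.01682681 0.08      ]
edge [ 0.5140274 -0.0361624  0.08     ] [ 0.36538192 -0.04171744  0.08      ] 0.14874924752152408 -177.85979233254878
```

View pics/z1.png

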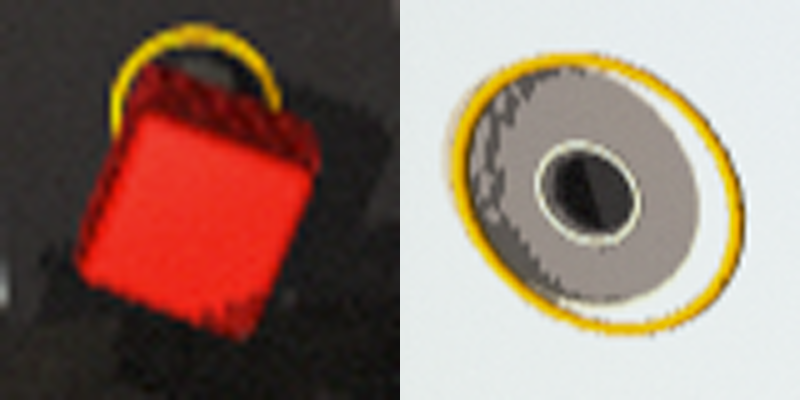

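```bash
python3 - <<'E'
from h import *
s=get_state();g=get_image("wrist")
P=np.array([plane(g,u,.099,s) for u in [(316.1,219),(337.1,227.25),(329.3,247.0),(308,238)]])
print(P.round(4),"c",P.mean(0))
for i in range(4):
    d=P[(i+1)%4]-P[i];print(np.linalg.norm(d).round(4),np.degrees(np.arctan2(d[1],d[0])).round(1))
print("shield",plane(g,(55.4,198.6),.075,s))
# ellipse of port
m=[c for c in comps(yel(g),200) if c[0][0]==28][0][2]
e=cv2.fitEllipse(np.argwhere(m)[:,::-1].astype(np.float32));print(e,plane(g,e[0],.08,s))
print("stand ring",plane(g,(322.0,217.3),.038,s))
R=Rt(s);print("jaw axis deg",np.degrees(np.arctan2(R[1,2],R[0,2])))
E
```

```text
[[ 0.5072 -0.1972  0.099 ]
 [ 0.507  -0.2159  0.099 ]
 [ 0.4888 -0.2162  0.099 ]
 [ 0.4896 -0.1967  0.099 ]] c [ 0.49815267 -0.20652366  0.099     ]
0.0187 -90.4
0.0182 -179.1
0.0195 87.7
0.0176 -1.5
shield [0.4357665  0.02176503 0.075     ]
((56.78520965576172, 198.35655212402344), (48.84931182861328, 60.34702682495117), 130.7662811279297) [0.43850164 0.01729803 0.08      ]
stand ring [ 0.49910163 -0.20569157  0.038     ]
jaw axis deg -68.60051893548865
```

```bash
python3 -m jog '[0,0,2,0.2,0,0.9,0, 0,0,5,0.2,0,1.8,0, 0,0,9,0.2,0,2.78,0, 0,0,12,0.2,0,2.78,0, 0,0,14.5,0.2,0,2.78,0, 0,0,16.1,0.2,0,2.78,0, 0,0,16.1,0.2,0,2.78,0]' 80
python3 - <<'E'
from h import *
s=get_state();g=get_image("wrist");cv2.imwrite("pics/w2.png",g["color"])
R=Rt(s);print("jaw axis deg",np.degrees(np.arctan2(R[1,2],R[0,2])),s["position"])
E
```

```text
clock: 2.72
position: [0.4965, -0.2067, 0.0693]
ee_rot: [-0.006, 0.005, 0.708, -0.707]
contact_force: [-0.5, 0.2, -0.5]
width: 0.0854
jaw axis deg -90.88315129419357 [ 0.49647502 -0.20665411  0.06926538]
```

View pics/w2.png

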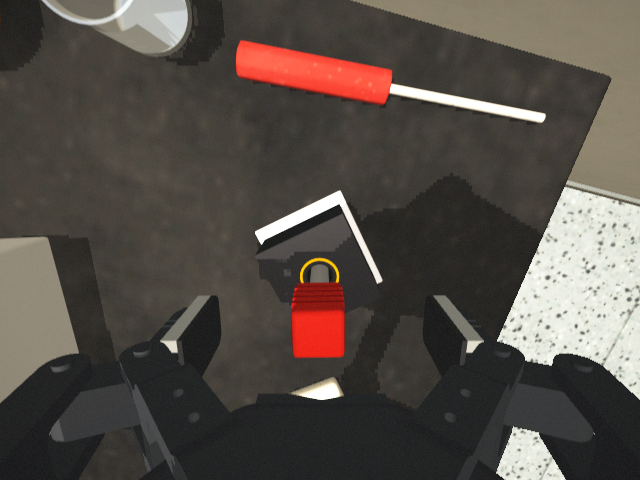

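```bash
python3 - <<'E'
from h import *
s=get_state();g=get_image("wrist")
for st,c,_ in comps(red(g),300): print("red",st,c)
P=[plane(g,u,.099,s) for u in [(292.5,307),(343,307),(344,357),(293,357)]]
print(np.array(P),np.mean(P,0))
E
python3 -m jog '[255,0,0,0,0,0,0, 255,0,0,0,0,0,0, 255,0,0,0,0,0,0, 255,0,0,0,0,0,0, 255,0,0,0,0,0,0, 255,0,0,0,0,0,0]' 80
```

```text
red [236, 43, 155, 64, 4516] [318.8, 77.0]
red [291, 283, 53, 75, 3783] [317.2, 321.0]
[[ 0.51020539 -0.19685148  0.099     ]
 [ 0.5099271  -0.2154062   0.099     ]
 [ 0.48890795 -0.21582871  0.099     ]
 [ 0.4892016  -0.196251    0.099     ]] [ 0.49956051 -0.20608435  0.099     ]
clock: 3.58
position: [0.4982, -0.2061, 0.0707]
ee_rot: [0.004, -0.005, -0.707, 0.707]
contact_force: [0.5, 1.7, 4.5]
width: 0.0186
```

```bash
python3 -m jog '[255,0,-0.5,0,0,0,0, 255,0,-2,0,0,0,0, 255,0,-4,0,0,0,0, 255,0,-7,0,0,0,0, 255,0,-10,0,0,0,0, 255,0,-13,0,0,0,0, 255,0,-13,0,0,0,0, 255,0,-13,0,0,0,0]'
python3 - <<'E'
from h import *
s=get_state();a=get_image("scene");b=get_image("side");g=get_image("wrist");cv2.imwrite("pics/w3.png",g["color"])
print(s["position"],s["contact_force"],s["moment"])
i=[]
for n,m in(("a",a),("b",b)):
    u=proj(m,s["position"]).astype(int);c=m["color"][max(0,u[1]-50):u[1]+50,max(0,u[0]-65):u[0]+65];print(n,u);i.append(cv2.resize(c,(400,308)))
cv2.imwrite("pics/ab3.png",np.hstack(i))
t=s["position"]
print("w head",proj(g,t+[0,0,.019+.004],s),"tip",proj(g,t-[0,0,.0625],s))
E
```

```text
clock: 4.58
position: [0.4974, -0.2057, 0.1998]
ee_rot: [-0.005, 0.004, 0.707, -0.707]
contact_force: [-0.9, -0.3, -1.0]
width: 0.0188
[ 0.49743098 -0.20572106  0.1998361 ] [-0.86298262 -0.26054236 -0.95635241] [ 0.02942622  0.0523637  -0.04936759]
a [381 157]
b [351 273]
w head [320.3568205  329.90796504] tip [320.82110906 260.94071431]
```

View pics/w3.png

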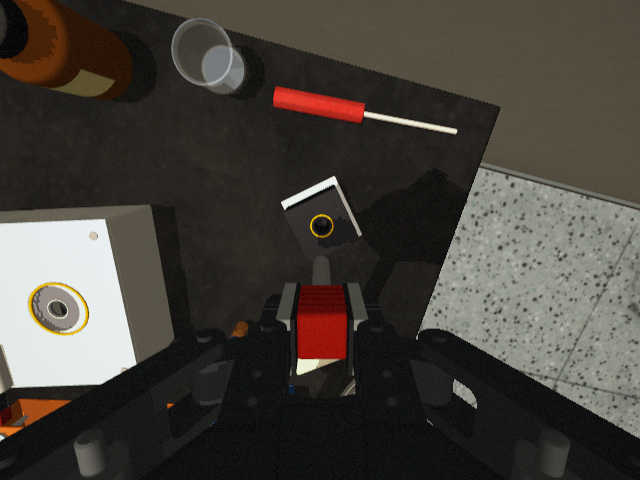

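View pics/ab3.png

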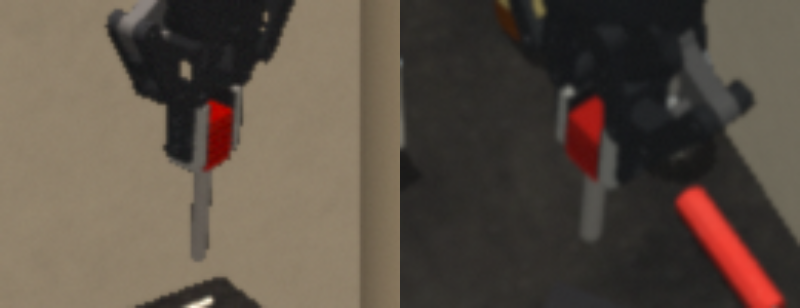

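```bash
python3 - <<'E'
from h import *
s=get_state();g=get_image("wrist");im=g["color"]
a=get_image("scene");b=get_image("side")
print("tip",tri([ray(a,(380.3,190.8)),ray(b,(348.3,300.3))]))
cv2.imwrite("pics/z3.png",np.hstack([cv2.resize(im[205:285,281:361],(400,400),interpolation=cv2.INTER_CUBIC),cv2.resize(im[270:350,18:98],(400,400),interpolation=cv2.INTER_CUBIC)]))
m=[c for c in comps(yel(g),100)];print([(c[0],c[1]) for c in m])
for c in m:
    e=cv2.fitEllipse(np.argwhere(c[2])[:,::-1].astype(np.float32));print(e[0],e[1],plane(g,e[0],.08,s),plane(g,e[0],.038,s))
print(shift([.4358,.0218,.165],s))
E
```

```text
tip (array([ 0.49551205, -0.20637864,  0.13764999]), [np.float64(0.00010069236284976216), np.float64(0.00010069236284969669)])
[([310, 214, 23, 24, 142], [320.6, 225.0]), ([29, 283, 60, 53, 449], [57.7, 308.4])]
(321.25653076171875, 225.65469360351562) (21.75005340576172, 21.932641983032227) [ 0.50739317 -0.20584551  0.08      ] [ 0.49797078 -0.20564392  0.038     ]
(58.27479934692383, 308.63946533203125) (47.22671127319336, 59.9012336730957) [0.43852876 0.01734329 0.08      ] [0.41806384 0.0533336  0.038     ]
[  6.44   3.44 -22.65]
```

View pics/z3.png

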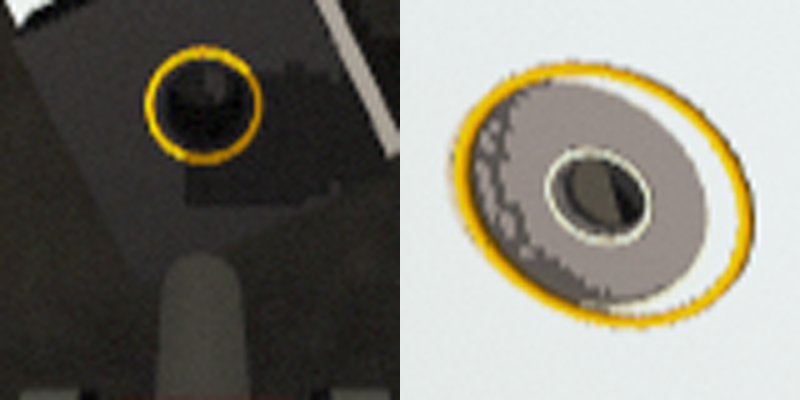

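```bash
python3 -m jog '[255,0.9,0,-3,0,0,0, 255,1.7,0,-6,0,0,0, 255,2.8,0,-10,0,0,0, 255,4,0,-14,0,0,0, 255,5.1,0,-18,0,0,0, 255,6,1,-21,0,0,0, 255,6.44,2,-22.65,0,0,0, 255,6.44,3,-22.65,0,0,0, 255,6.44,3,-22.65,0,0,0, 255,6.44,3,-22.65,0,0,0]'
python3 - <<'E'
from h import *
s=get_state();g=get_image("wrist");im=g["color"];cv2.imwrite("pics/w4.png",im)
print(s["position"],s["contact_force"],s["moment"])
for c in comps(yel(g),100):
    e=cv2.fitEllipse(np.argwhere(c[2])[:,::-1].astype(np.float32));print(e[0],e[1],plane(g,e[0],.08,s))
t=s["position"];print("hole proj",proj(g,[t[0],t[1],.075],s),"tip",proj(g,t-[0,0,.0625],s))
cv2.imwrite("pics/z4.png",cv2.resize(im[170:290,240:400],(800,600),interpolation=cv2.INTER_CUBIC))
E
```

```text
clock: 6.12
position: [0.4373, 0.0204, 0.1703]
ee_rot: [0.005, -0.005, -0.707, 0.707]
contact_force: [0.3, -0.6, 0.2]
width: 0.0187
[0.43728288 0.02037207 0.1702792 ] [ 0.27617842 -0.59217383  0.18338402] [0.02907903 0.00223181 0.01926983]
(608.8089599609375, 154.9855499267578) (23.3917179107666, 29.287899017333984) [ 0.49938088 -0.17196424  0.08      ]
(326.3378601074219, 246.5410614013672) (63.383880615234375, 66.02599334716797) [0.43885937 0.01639149 0.08      ]
hole proj [320.80163925 246.80549087] tip [320.73458771 261.05642478]
```

View pics/z4.png

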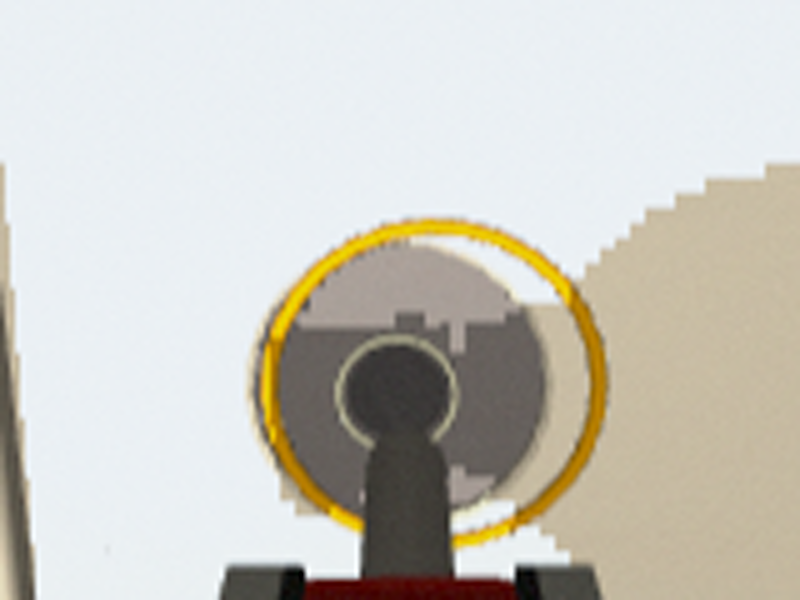

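```bash
python3 -m jog '[255,0.14,1,-0.15,0,0,0, 255,0.14,2,-0.15,0,0,0, 255,0.14,2.9,-0.15,0,0,0, 255,0.14,2.9,-0.15,0,0,0]'
python3 - <<'E'
from h import *
s=get_state();g=get_image("wrist");im=g["color"]
print(s["position"],s["contact_force"],s["moment"])
cv2.imwrite("pics/z5.png",cv2.resize(im[190:310,240:400],(800,600),interpolation=cv2.INTER_CUBIC))
E
```

```text
clock: 6.68
position: [0.4344, 0.0229, 0.1403]
ee_rot: [-0.006, 0.004, 0.707, -0.707]
contact_force: [-0.2, -0.4, -0.5]
width: 0.0189
[0.43442771 0.02288829 0.1402524 ] [-0.21862289 -0.38168124 -0.45385444] [-0.00250235 -0.0252382   0.01733064]
```

View pics/z5.png

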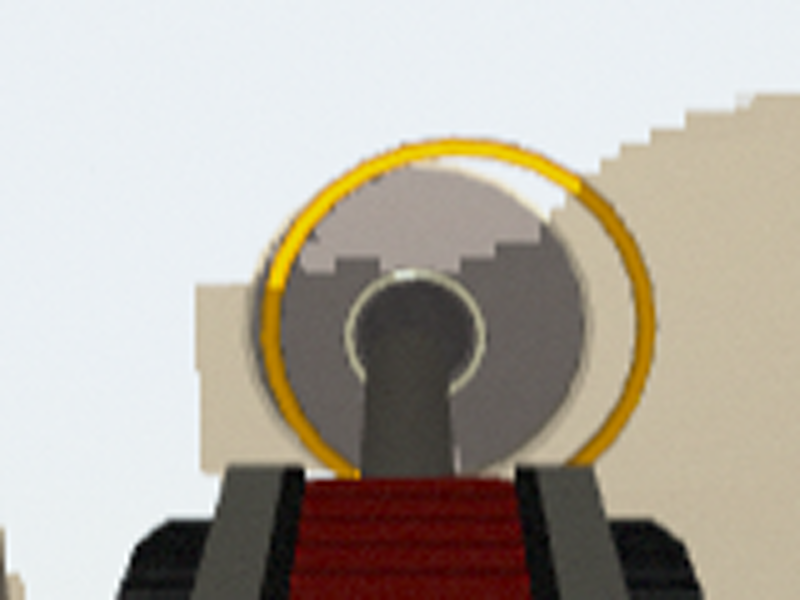

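```bash
python3 -m jog '[255,0,0.3,0.08,0,0,0, 255,0,0.5,0.08,0,0,0, 255,0,0.5,0.08,0,0,0]'; python3 -m jog '[255,0,0.25,0,0,0,0, 255,0,0.5,0,0,0,0, 255,0,0.5,0,0,0,0]'
python3 - <<'E'
from h import *
s=get_state();g=get_image("wrist");im=g["color"]
print(s["position"],s["contact_force"],s["moment"])
cv2.imwrite("pics/z6.png",cv2.resize(im[190:310,240:400],(800,600),interpolation=cv2.INTER_CUBIC))
E
```

```text
clock: 7.1
position: [0.4352, 0.022, 0.1362]
ee_rot: [0.005, -0.005, -0.707, 0.707]
contact_force: [0.4, 0.9, -1.0]
width: 0.019
clock: 7.48
position: [0.435, 0.022, 0.131]
ee_rot: [0.005, -0.005, -0.707, 0.707]
contact_force: [0.8, 0.3, -1.4]
width: 0.0186
[0.43499611 0.02204238 0.13102398] [ 0.77456786  0.33354115 -1.38986481] [ 0.00966721  0.02171325 -0.04694912]
```

View pics/z6.png

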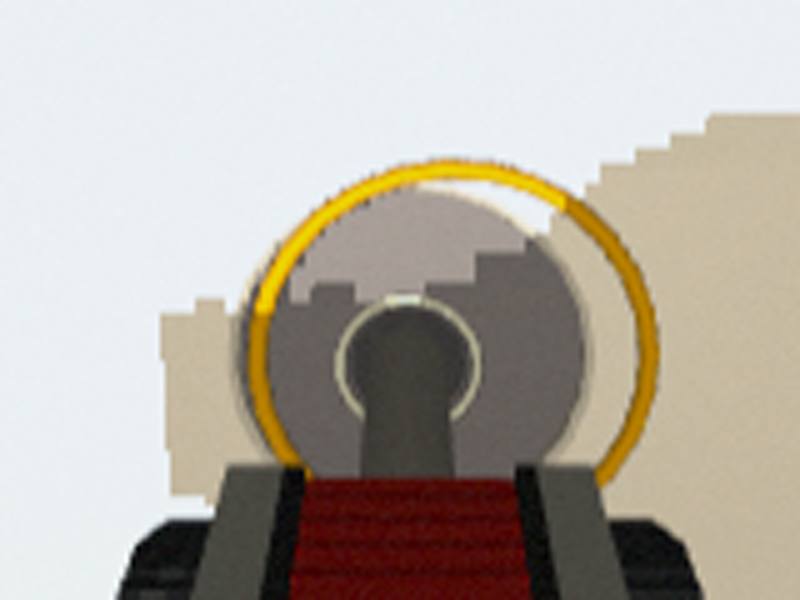

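```bash
python3 -m jog '[255,0,0.4,0,0,0,0, 255,0,0.8,0,0,0,0, 255,0,1.1,0,0,0,0, 255,0,1.1,0,0,0,0]'; python3 -m jog '[255,0,0.1,0,0,0,0, 255,0,0.1,0,0,0,0]';python3 -m jog '[255,0,0.1,0,0,0,0, 255,0,0.1,0,0,0,0]';python3 -m jog '[255,0,0.1,0,0,0,0, 255,0,0.1,0,0,0,0]';python3 -m jog '[255,0,0.1,0,0,0,0, 255,0,0.1,0,0,0,0]'
```

```text
clock: 8.02
position: [0.435, 0.022, 0.1199]
ee_rot: [0.005, -0.004, -0.707, 0.707]
contact_force: [-0.7, -0.1, 0.5]
width: 0.0185
clock: 8.28
position: [0.4353, 0.022, 0.1193]
ee_rot: [0.005, -0.005, -0.707, 0.707]
contact_force: [-0.1, 0.0, -0.7]
width: 0.0186
clock: 8.52
position: [0.4352, 0.022, 0.1182]
ee_rot: [0.005, -0.005, -0.707, 0.707]
contact_force: [-0.1, 0.2, -0.3]
width: 0.0186
clock: 8.78
position: [0.4354, 0.022, 0.1175]
ee_rot: [0.005, -0.005, -0.707, 0.707]
contact_force: [-0.5, 0.0, 1.1]
width: 0.0187
clock: 9.02
position: [0.4354, 0.022, 0.1165]
ee_rot: [0.005, -0.005, -0.707, 0.707]
contact_force: [0.5, 1.0, 3.0]
width: 0.0187
```

```bash
cat > chk.py <<'E'
import sys
from h import *
lo,hi,lat=map(float,sys.argv[1:4])
F=[];P=[]
for i in range(3):
    s=get_state();F.append(s["contact_force"]);P.append(s["position"])
    if i<2: get_image("wrist")
f=np.mean(F,0);p=np.mean(P,0)
print("F",f.round(2),"P",(p*1e3).round(1))
sys.exit(0 if lo<=f[2]<=hi and np.hypot(f[0],f[1])<=lat else 1)
E
python3 - <<'E'
import numpy as np
t0=np.radians(-59.7);p=np.array([3.1,-5.3])
for k in range(1,24):
    t=t0+np.radians(15*k);q=6.5*np.array([np.cos(t),np.sin(t)]);print(k,((q-p)/10).round(2));p=q.round(1)
E
python3 -m jog '[255,0,0.1,0,0,0,0, 255,0,0.1,0,0,0,0]'>/dev/null; python3 chk.py 2 10 6
```

```text
1 [0.15 0.07]
2 [0.1  0.14]
3 [0.07 0.16]
4 [0.02 0.16]
5 [-0.02  0.17]
6 [-0.07  0.16]
7 [-0.1   0.13]
8 [-0.14  0.1 ]
9 [-0.16  0.07]
10 [-0.16  0.02]
11 [-0.17 -0.02]
12 [-0.16 -0.07]
13 [-0.13 -0.1 ]
14 [-0.1  -0.14]
15 [-0.07 -0.16]
16 [-0.02 -0.16]
17 [ 0.02 -0.17]
18 [ 0.07 -0.16]
19 [ 0.1  -0.13]
20 [ 0.14 -0.1 ]
21 [ 0.16 -0.07]
22 [ 0.16 -0.02]
23 [0.17 0.02]
F [-0.12  0.36  4.28] P [435.4  22.  115.4]
```

```bash
C="python3 chk.py 3 9 5"
python3 -m jog '[255,0.15,0,0.07,0,0,0, 255,0.15,0,0.07,0,0,0]'>/dev/null; $C &&
python3 -m jog '[255,0.10,0,0.14,0,0,0, 255,0.10,0,0.14,0,0,0]'>/dev/null; $C &&
python3 -m jog '[255,0.07,0,0.16,0,0,0, 255,0.07,0,0.16,0,0,0]'>/dev/null; $C &&
python3 -m jog '[255,0.02,0,0.16,0,0,0, 255,0.02,0,0.16,0,0,0]'>/dev/null && $C &&
python3 -m jog '[255,-0.02,0,0.17,0,0,0, 255,-0.02,0,0.17,0,0,0]'>/dev/null && $C &&
python3 -m jog '[255,-0.07,0,0.16,0,0,0, 255,-0.07,0,0.16,0,0,0]'>/dev/null && $C
```

```text
F [1.44 2.84 3.79] P [434.7  21.6 115.6]
F [1.88 2.39 4.42] P [433.2  19.9 115.5]
F [1.95 1.81 4.91] P [431.9  18.3 115.3]
F [0.97 2.4  4.61] P [431.4  16.8 115.2]
F [0.05 3.11 5.06] P [431.3  15.  115.1]
F [-1.12  3.28  5.05] P [431.9  13.4 115.1]
```

```bash
C="python3 chk.py 3 9 5"
python3 -m jog '[255,-0.10,0,0.13,0,0,0, 255,-0.10,0,0.13,0,0,0]'>/dev/null && $C &&
python3 -m jog '[255,-0.14,0,0.10,0,0,0, 255,-0.14,0,0.10,0,0,0]'>/dev/null && $C &&
python3 -m jog '[255,-0.16,0,0.07,0,0,0, 255,-0.16,0,0.07,0,0,0]'>/dev/null && $C &&
python3 -m jog '[255,-0.16,0,0.02,0,0,0, 255,-0.16,0,0.02,0,0,0]'>/dev/null && $C &&
python3 -m jog '[255,-0.17,0,-0.02,0,0,0, 255,-0.17,0,-0.02,0,0,0]'>/dev/null && $C &&
python3 -m jog '[255,-0.16,0,-0.07,0,0,0, 255,-0.16,0,-0.07,0,0,0]'>/dev/null && $C
```

```text
F [-2.55  2.35  4.45] P [433.1  12.  115.1]
F [-2.23  1.07  4.6 ] P [434.7  10.9 115.2]
F [-2.26  1.02  4.8 ] P [436.6  10.2 115.3]
F [-2.78  0.55  3.63] P [438.4  10.  115.3]
F [ 0.09 -0.36 -0.37] P [441.4  10.1 115.4]
```

```bash
C="python3 chk.py -3 4 4"
python3 -m jog '[255,0,0.1,0,0,0,0, 255,0,0.1,0,0,0,0]'>/dev/null && $C &&
python3 -m jog '[255,0,0.1,0,0,0,0, 255,0,0.1,0,0,0,0]'>/dev/null && $C &&
python3 -m jog '[255,0,0.1,0,0,0,0, 255,0,0.1,0,0,0,0]'>/dev/null && $C &&
python3 -m jog '[255,0,0.15,0,0,0,0, 255,0,0.15,0,0,0,0]'>/dev/null && $C
```

```text
F [ 2.03 -0.75  1.25] P [441.1  10.1 114.6]
F [ 2.95 -0.76  3.47] P [440.8  10.2 113.6]
F [ 4.   -0.96  4.44] P [440.6  10.2 112.6]
```

```bash
C="python3 chk.py -3 4 3"
python3 -m jog '[255,-0.1,0,0.02,0,0,0, 255,-0.1,0,0.02,0,0,0]'>/dev/null ; $C ||
(python3 -m jog '[255,-0.1,0,0.02,0,0,0, 255,-0.1,0,0.02,0,0,0]'>/dev/null ; $C)
```

```text
F [ 2.8  -0.96  4.92] P [440.8  10.1 112.3]
F [ 2.64 -2.45  0.58] P [441.3   9.8 111.9]
```

```bash
C="python3 chk.py -3 4 1.5"
python3 -m jog '[255,-0.07,0,0.07,0,0,0, 255,-0.07,0,0.07,0,0,0]'>/dev/null ; $C ||
(python3 -m jog '[255,-0.07,0,0.07,0,0,0, 255,-0.07,0,0.07,0,0,0]'>/dev/null ; $C)
```

```text
F [ 1.78 -0.3  -0.26] P [441.6   9.6 111.9]
F [-1.04  0.46 -0.65] P [442.3   8.7 111.9]
```

Lateral force is now near zero. I'm going down in small steps.

```bash
C="python3 chk.py -3 4 4"
python3 -m jog '[255,0,0.1,0,0,0,0, 255,0,0.15,0,0,0,0]'>/dev/null && $C &&
python3 -m jog '[255,0,0.1,0,0,0,0, 255,0,0.2,0,0,0,0]'>/dev/null && $C &&
python3 -m jog '[255,0,0.1,0,0,0,0, 255,0,0.2,0,0,0,0]'>/dev/null && $C &&
python3 -m jog '[255,0,0.1,0,0,0,0, 255,0,0.2,0,0,0,0]'>/dev/null && $C
```

```text
F [-0.21  0.73 -0.54] P [443.1   8.6 110.7]
F [ 0.26  0.22 -0.96] P [443.3   8.5 108.7]
F [ 0.15 -0.02 -0.26] P [443.3   8.5 106.7]
F [ 0.02 -0.18 -0.43] P [443.2   8.5 104.7]
```

```bash
C="python3 chk.py -3 3 4"
python3 -m jog '[255,0,0.2,0,0,0,0, 255,0,0.3,0,0,0,0]'>/dev/null && $C &&
python3 -m jog '[255,0,0.1,0,0,0,0, 255,0,0.2,0,0,0,0]'>/dev/null && $C &&
python3 -m jog '[255,0,0.1,0,0,0,0, 255,0,0.1,0,0,0,0]'>/dev/null && $C &&
python3 -m jog '[255,0,0.1,0,0,0,0, 255,0,0.1,0,0,0,0]'>/dev/null && $C &&
python3 -m jog '[255,0,0.1,0,0,0,0, 255,0,0.1,0,0,0,0]'>/dev/null && $C &&
python3 -m jog '[255,0,0.1,0,0,0,0, 255,0,0.1,0,0,0,0]'>/dev/null && $C
```

```text
F [-0.28  0.09 -0.35] P [443.2   8.5 101.6]
F [ 0.21 -0.07 -0.68] P [443.2   8.5  99.7]
F [-0.51 -0.11  0.04] P [443.2   8.5  98.7]
F [ 0.61  0.17 -0.54] P [443.3   8.5  97.8]
F [-0.2   0.53  2.17] P [443.4   8.5  96.9]
F [-0.28  0.28  3.55] P [443.4   8.5  95.9]
```

```bash
python3 -m jog '[255,0,-0.12,0,0,0,0, 255,0,-0.12,0,0,0,0]'; python3 chk.py -3 3 4;  python3 -m jog '[200,0,0,0,0,0,0, 150,0,0,0,0,0,0, 110,0,0,0,0,0,0, 110,0,0,0,0,0,0, 110,0,0,0,0,0,0]'
python3 - <<'E'
from h import *
s=get_state();g=get_image("wrist");im=g["color"];cv2.imwrite("pics/w7.png",im)
E
```

```text
clock: 19.42
position: [0.4434, 0.0085, 0.097]
ee_rot: [0.005, -0.005, -0.707, 0.707]
contact_force: [0.0, 0.3, 2.4]
width: 0.0187
F [-0.09  0.44  2.2 ] P [443.3   8.5  97. ]
clock: 20.15
position: [0.4432, 0.0085, 0.0969]
ee_rot: [0.005, -0.005, -0.707, 0.707]
contact_force: [0.6, -0.2, -0.7]
width: 0.0489
```

View pics/w7.png

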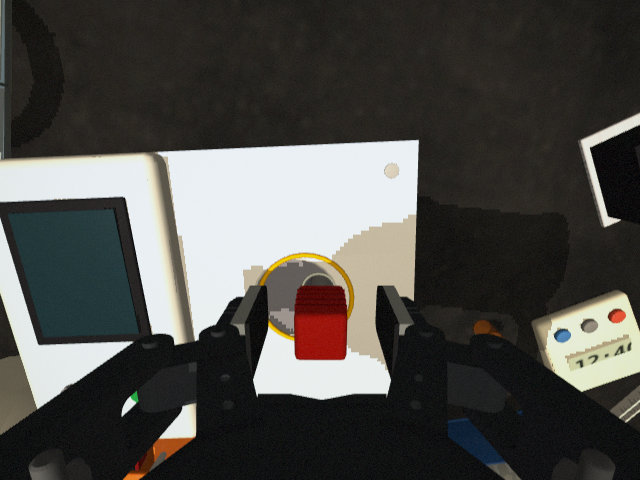

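The head stands free between the open pads at about (320,322). I'm retracting straight up.

```bash
python3 -m jog '[110,0,-1,0,0,0,0, 110,0,-3,0,0,0,0, 110,0,-6,0,0,0,0, 110,0,-10,0,0,0,0, 110,0,-14,0,0,0,0, 110,0,-17,0,0,0,0, 110,0,-17,0,0,0,0, 110,0,-17,0,0,0,0]'
python3 - <<'E'
from h import *
s=get_state();g=get_image("wrist");a=get_image("scene");b=get_image("side")
im=np.hstack([cv2.resize(a["color"][180:380,180:420],(400,333)),cv2.resize(b["color"][140:340,120:360],(400,333))])
cv2.imwrite("pics/f1.png",im);cv2.imwrite("pics/w8.png",g["color"])
ca=[c for c in comps(red(a)) if c[1][1]>235];cb=[c for c in comps(red(b)) if c[1][0]<330]
print([c[:2] for c in ca],[c[:2] for c in cb]); 
if ca and cb: print(tri([ray(a,ca[0][1]),ray(b,cb[0][1])]))
print([c[:2] for c in comps(red(g),100)])
E
```

```text
clock: 21.2
position: [0.4426, 0.0086, 0.2665]
ee_rot: [-0.005, 0.004, 0.707, -0.707]
contact_force: [-0.7, 0.4, 0.2]
width: 0.0487
[([306, 267, 18, 26, 336], [314.7, 279.1])] [([223, 227, 16, 20, 218], [230.7, 236.2])]
(array([0.44159711, 0.0089177 , 0.11329795]), [np.float64(5.464967726260284e-05), np.float64(5.464967726247623e-05)])
[([482, 38, 81, 33, 1524], [521.8, 54.5]), ([310, 216, 23, 26, 533], [321.0, 229.5])]
```

View pics/f1.png

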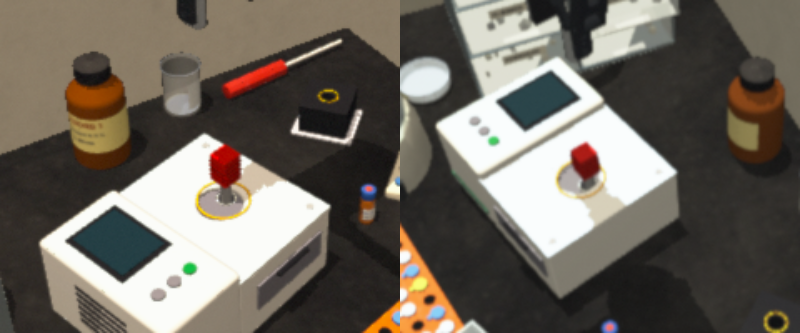

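View pics/w8.png

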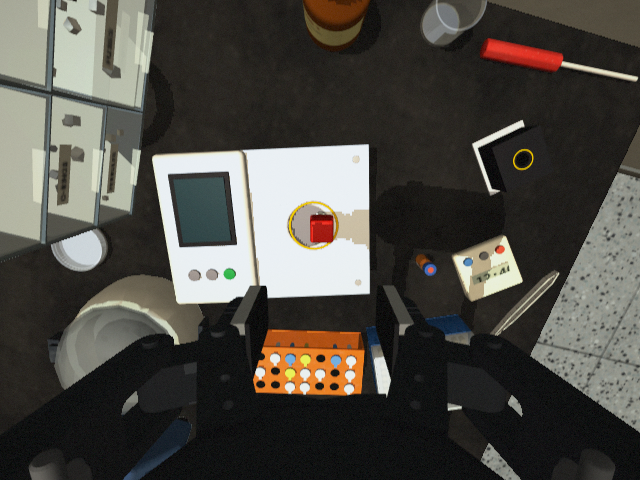

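```bash
python3 -c "
from rig import *
print(sign_off(),get_state()['clock'])"
```

```text
the job is handed in; nothing more can be done
the job is handed in; nothing more can be done
```

The transport pin is standing upright and fully home in the carriage's blind hole, released, with the arm clear above it. I handed the job in at about 21 s of the 72 s allowed.

- **Search:** I lifted the pin from its stand and put it through the shield hole. I felt round a 6.5 mm circle on the carriage at about 4–5 N until the tip dropped in. It first sat on the chamfer, so I moved it 2–3 mm sideways following the measured force until it ran free.
- **Seating:** It went down with almost no force and met the bottom at a TCP height of about 97 mm, against about 97.7 mm expected. I pressed it home with 3.6 N, eased back slightly and let go. The highest readings I saw were about 5 N, well under 20 N, but I only sampled at the end of each step.
- **Last checks:** The two fixed cameras put the head centre at 113 mm, against 111 mm expected. The same method read 3 mm high before the grasp, so this agrees with the pin being home. The last pictures show it upright and the bottle standing in its place, though I judged that by eye and did not measure either. No check failed.

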